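# Load a slide carrier into the tilted corner of a microscope loading stage

### The job

Swing the yellow gate beam fully open, then, without lifting the orange slide carrier, push it off the level dock so that it slides down the tilted steel plate, and gently nudge it until it sits snug against both blue fences. Then swing the gate fully closed again behind it and draw back; keep the carrier from touching the gate, and leave the spare carrier, the steel tin and the jar where they are.

Things in the scene. Friction and masses are not known exactly. Their poses are not given: they have to be found in the camera images.
- stage: Fixed loading stage. Origin on the bench below the middle of the crest, where the level dock ends; x points from dock to downhill, y left of that, z up. Dock: 85 mm high, x -135 to 0, y -60 to 60 mm, no rails. Base plate: 12 mm thick, x -155 to 155, y -75 to 91 mm. Beyond the crest the tilted plate starts 2 mm (-y side) to 13 mm (+y side) below the dock. All smooth, friction about 0.2.
- ramp: Tilted steel plate with two blue fences. Origin: fences' inner corner, on the face. x runs down the slope (22 deg), y across (6 deg down), z out of the face. Face: x -135 to 0, y -105 to 0 mm. Lower fence at x=0; side fence at y=0, x -115 to 0; both 14 high, 10 thick. Seated carrier origin: (-42,-32,0) mm. Gravity takes it to the lower fence, usually short of the side fence or skewed.
- gate (a joint): Yellow gate beam's angle about the vertical axis at gate_hinge. 0 (rigid stop): closed, pointing to stage -y just past the crest. At t it points along (sin t, -cos t) in stage x,y; 1.55 (rigid stop): fully open, downhill along the plate's +y side. 1 N at the pin moves it, else it stays. Beam 12 mm wide, reaching 107 mm, 93 to 103 mm above the bench: blocks the dock, clears a seated carrier.
- gate_hinge (a point): Point on the vertical hinge axis of the gate, 93 mm above the bench, at x = 12, y = 78 mm of the stage.
- gate_pin (a point): Top centre of the black upright pin on the gate beam's free end: 14 mm thick, rising 34 mm from the beam's top to 137 mm above the bench, 95 mm from the hinge axis. Push or hold the gate here.
- carrier: Orange slide carrier, a flat block 84 mm (its x) by 64 mm (its y) by 18 mm, showing two glass slides on top, about 0.2 kg. Starts flat on the dock with its long side roughly along the stage's x. Origin at the centre of its underside.
- spare: Grey spare carrier lying on the bench, same size, not to be disturbed. Origin at the centre of its underside.
- tin: Stainless steel instrument tin with lid, 106 x 146 x 52 mm, on the bench, not to be disturbed. Origin at the centre of its underside.
- jar: Round sample jar with blue cap, 60 mm across, 85 mm tall, on the bench, not to be disturbed. Origin at the centre of its underside.

How it is judged:
On the way, in this order (a step that is already met when the one before it is completed fails the run):
1. the gate is swung fully open (beyond 1.35 rad) while the carrier is still on the dock (value of joint gate above 1.35 rad and height (world z) of carrier above 0.08 m), for 0.1 s.
2. the carrier sits snug in the corner of the tilted plate, within 2 mm of both fences, and is at rest (x of carrier in the frame of ramp between -0.044 and -0.039 m and y of carrier in the frame of ramp between -0.034 and -0.029 m and z of carrier in the frame of ramp below 0.003 m and angle between the x axis of carrier and the x axis of ramp, either way round below 0.05 rad and linear speed of carrier below 0.02 m/s), for 0.2 s.
At the end, for the whole second after the job is handed in: The orange carrier lies flat on the tilted plate, within 2 mm of both fences and 0.05 rad square to them, at rest; the gate is closed to within 0.1 rad (all of step 2 and value of joint gate below 0.1 rad); the robot touches nothing.
It fails at once if the carrier is lifted (25 mm above the dock) (height (world z) of carrier above 0.11 m).
It fails at once if the carrier strikes or pushes the gate (over 2 N) (contact force between carrier and gate above 2 N).
It fails at once if the carrier is pressed roughly by the fingers (over 30 N) (contact force between carrier and the fingers above 30 N).
It fails at once if a bystander is disturbed (moved over 15 mm) (distance of any of spare, tin, jar from where it was at the start of the episode above 0.015 m).
It also fails if it takes over 62 s, if anything falls off the work surface, if the arm or the gripper's body presses on something with over 40 N, if the wrist force passes 120 N, or if a joint passes its speed limit or range.

### The arm

A 6-joint arm with a two-finger parallel gripper is mounted at the origin on the work surface. World frame = base frame: x ahead of the robot, y to its left, z up, the work surface at z = 0. Lengths are in m, angles in rad, forces in N, time in s.
With the tool pointing down it reaches from about 0.275 to 0.75 m from the base axis. Payload 10.2 kg.
Tool frame: the origin (TCP) lies midway between the tips of the shut fingers; the grasp point (between the pads) lies 19 mm behind it (env.hold_point_z is the distance from the TCP to the grasp point, in m); x points along the fingers, z is the direction in which the jaws open and shut, and the axes are right-handed (so a half turn about x gives the same grasp; the last joint's range is limited). The gripper opens to 85 mm and grips with 20 to 120 N. Pads are 22 mm wide; open, the fingers measure 114 mm over their backs; the gripper's body (76 mm by 85 mm) begins 54 mm behind the grasp point. The pads swing forward as they close: fully open they stand 13 mm farther back than shut.
Start: joints at [0.953, 0.313, 1.498, -0, 1.331, -0.223], TCP at [0.202, 0.485, 0.231] pointing down, gripper open.
Joint ranges: [-2.94, 2.94], [-0.97, 2.17], [0.19, 2.56], [-1.23, 4.37], [0.02, 3.11], [-2.88, 2.88]. Speed limits (rad/s): [2.39, 2.39, 3.01, 3.14, 3.14, 3.14].

### API

Orientations are given as a unit quaternion [x, y, z, w].
In Python, from bench import env, kinematics, monitor, eyes, job gives the robot as it stands. The module is installed in compiled form; this text tells all that it offers. Calls block until the motion is done:
- env.reach(position, orientation): joint-space move of the TCP to a pose.
- env.movel(position, velocity=0.15, frame=None, guard=None): straight line of the TCP; frame=None keeps the orientation; velocity is the mean speed in m/s. With guard (N) it stops when the force on the tool has changed by that much, and returns True; else False.
- env.set_joints(angles): joint-space move.
- env.release() and env.close_gripper(effort=None): open the fingers fully, or close them until they stop; effort is the grip in N (None keeps the last).
- env.hold(seconds).
- kinematics.ik(position, orientation): joint angles nearest the present ones, or None.
- monitor.sense(): the state.
- eyes.grab_frame(name): name is "scene" or "top"; returns a dict with "frame" (480x640x3 uint8, red, green, blue), "mtx" (3x3 intrinsics, pixels), "view" (4x4, takes a point from world to camera coordinates). Camera axes: x right, y down, z forward; pixel columns grow to the right and rows downward; lengths in m; the calibration is good to about 2 mm. A picture is of the moment at which its call begins. There is no depth.
A pose or a line that the arm cannot do raises env.MotionError and nothing moves.
- job.hand_in(): hands the job in, once; it reports no verdict.
The state is a dict: "clock": time; "joints": joint angles; "qvel": joint speeds; "joint_efforts": joint torques, N m; "position": TCP position; "ee_rot": TCP orientation; "contact_force": force on the tool from outside, world axes, zero at the start; "ft_torque": the same for the moment, N m; "finger_gap": opening from 0.0 (shut) to 1.0 (fully open).
Only numpy, scipy, OpenCV 4.12 (cv2) and the standard library are available. Lean on these libraries where they do the work, as an engineer would, in place of code of your own. Each camera call takes 0.05 s, during which the arm holds its last target.

## Working session

There is one attempt and no reset: what is moved stays moved. The work goes in short steps, each a Python script; the robot and the scene stay as the last script left them, time stands still between calls to the robot, and variables do not carry over. Pictures are saved under pics/ and viewed, and the job is handed in when it is done.

```bash
mkdir -p pics; ls; python3 - <<'E'
from bench import env, kinematics, monitor, eyes, job
import cv2, numpy as np
np.set_printoptions(precision=4,suppress=True)
for n in ("scene","top"):
    d=eyes.grab_frame(n); cv2.imwrite(f"pics/{n}0.png",d["frame"][:,:,::-1]); print(n,d["mtx"],d["view"])
s=monitor.sense(); print(s)
E
```

```text
pics
scene [[612.649    0.     315.3109]
 [  0.     612.649  241.9855]
 [  0.       0.       1.    ]] [[ 0.811   0.5848  0.0143 -0.5437]
 [ 0.3165 -0.4181 -0.8515 -0.0766]
 [-0.492   0.6951 -0.5242  1.4635]
 [ 0.      0.      0.      1.    ]]
top [[556.1965   0.     318.6053]
 [  0.     556.1965 231.205 ]
 [  0.       0.       1.    ]] [[ 0.0065 -0.9994  0.0347  0.0172]
 [-0.9907 -0.0111 -0.1354  0.6085]
 [ 0.1357 -0.0335 -0.9902  1.1697]
 [ 0.      0.      0.      1.    ]]
{'clock': 0.1, 'joints': array([ 0.9526,  0.3134,  1.4984,  0.    ,  1.331 , -0.2234]), 'qvel': array([-0.0015, -0.0012, -0.0019, -0.0012, -0.0014, -0.0009]), 'joint_efforts': array([  0.002 , -41.2906, -26.0144,  -0.0002,   0.003 ,  -0.    ]), 'position': array([0.2018, 0.4844, 0.2308]), 'ee_rot': array([-0.3924,  0.5887,  0.3921,  0.588 ]), 'contact_force': array([ 0.2856, -1.2621, -0.9495]), 'ft_torque': array([ 0.0129,  0.0185, -0.0281]), 'finger_gap': 0.9978326842294918}
```

View pics/scene0.png

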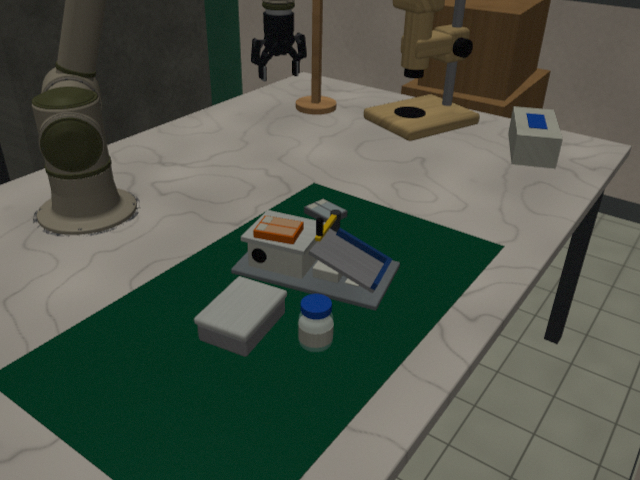

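View pics/top0.png

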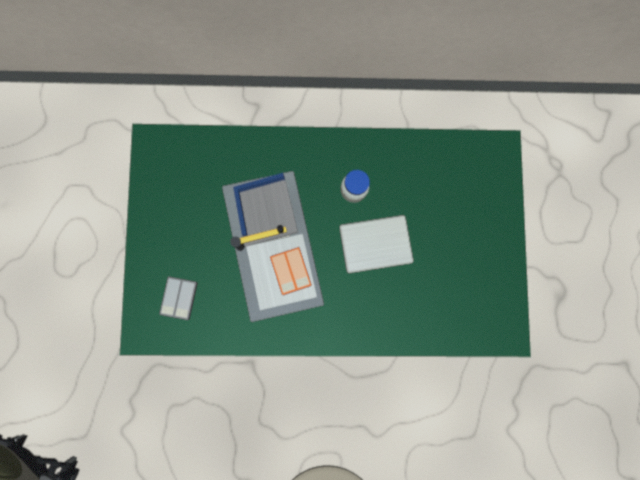

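The top view shows the stage around (270,245), with the gate hinge near (237,243) and its pin near (281,230). The carrier is near (290,271), the spare (178,298), the tin (376,244) and the jar (356,184). I'll enlarge both views.

```bash
python3 - <<'E'
import cv2
a=cv2.imread("pics/top0.png")[160:330,210:335]; cv2.imwrite("pics/top0c.png",cv2.resize(a,None,fx=3.5,fy=3.5,interpolation=cv2.INTER_CUBIC))
a=cv2.imread("pics/scene0.png")[190:310,225:405]; cv2.imwrite("pics/scene0c.png",cv2.resize(a,None,fx=4.4,fy=4.4,interpolation=cv2.INTER_CUBIC))
E
```

```text
(no output)
```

View pics/top0c.png

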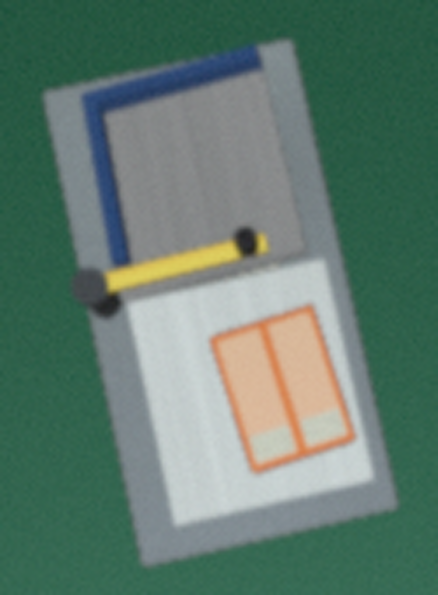

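View pics/scene0c.png

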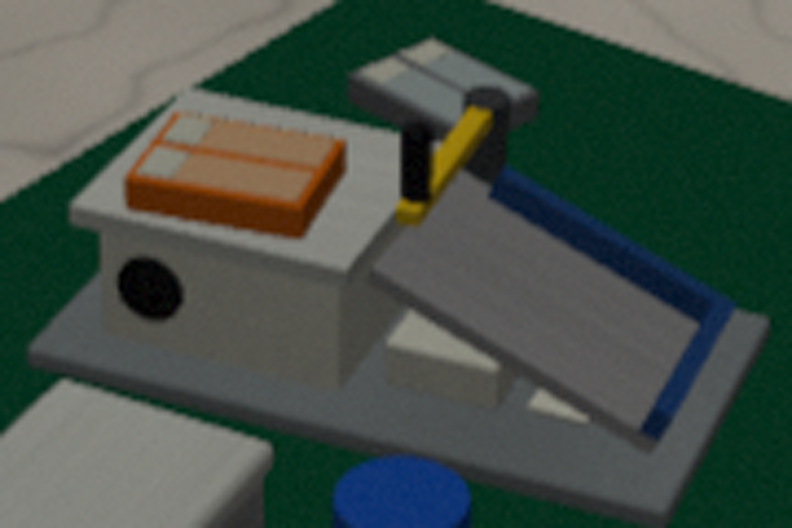

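```bash
cat > h.py <<'E'
import numpy as np, cv2, pickle
from scipy.optimize import least_squares
from scipy.spatial.transform import Rotation as R
np.set_printoptions(precision=4,suppress=True)
K={'top':np.array([[556.1965,0,318.6053],[0,556.1965,231.205],[0,0,1]]),'scene':np.array([[612.649,0,315.3109],[0,612.649,241.9855],[0,0,1]])}
V={'scene':np.array([[.811,.5848,.0143,-.5437],[.3165,-.4181,-.8515,-.0766],[-.492,.6951,-.5242,1.4635]]),
'top':np.array([[.0065,-.9994,.0347,.0172],[-.9907,-.0111,-.1354,.6085],[.1357,-.0335,-.9902,1.1697]])}
def proj(n,P):
    c=np.atleast_2d(P)@V[n][:,:3].T+V[n][:,3]; q=c@K[n].T; return q[:,:2]/q[:,2:]
def unz(p,f,ox,oy): return (np.asarray(p,float)+.5)/f-.5+[ox,oy]
def T(p,yaw): 
    M=np.eye(4); M[:3,:3]=R.from_euler('z',yaw).as_matrix(); M[:3,3]=p; return M
def tri(obs):
    return least_squares(lambda X:np.concatenate([proj(n,X)[0]-p for n,p in obs]),[.45,.05,.05])
E
cat > fit.py <<'E'
from h import *
t=lambda *p:unz(p,3.5,210,160); s=lambda *p:unz(p,4.4,225,190)
st=[('top',t(43,92),(.155,.091,.012)),('top',t(294,39),(.155,-.075,.012)),('top',t(397,508),(-.155,-.075,.012)),('top',t(143,566),(-.155,.091,.012)),
('top',t(176,525),(-.135,.06,.085)),('top',t(374,478),(-.135,-.06,.085)),('top',t(326,260),(0,-.06,.085)),('top',t(128,300),(0,.06,.085)),
('scene',s(187,88),(-.135,.06,.085)),('scene',s(70,212),(-.135,-.06,.085)),('scene',s(343,272),(0,-.06,.085)),
('scene',s(28,353),(-.155,-.075,.012)),('scene',s(662,516),(.155,-.075,.012)),('scene',s(770,320),(.155,.091,.012))]
def res(v,pts):
    M=T(v[:3],v[3]); return np.array([proj(n,M[:3,:3]@np.array(L)+M[:3,3])[0]-p for n,p,L in pts])
o=least_squares(lambda v:res(v,st).ravel(),[.5,.08,0,.2],loss='soft_l1'); print('stage',o.x); print(res(o.x,st))
S=T(o.x[:3],o.x[3]); Si=np.linalg.inv(S)
W=lambda p:S[:3,:3]@np.array(p)+S[:3,3]
L=lambda p:Si[:3,:3]@np.array(p)+Si[:3,3]
c=[('top',t(211,337),(.042,.032,.018)),('top',t(312,306),(.042,-.032,.018)),('top',t(355,438),(-.042,-.032,.018)),('top',t(256,472),(-.042,.032,.018)),
('scene',s(180,112),(-.042,.032,.018)),('scene',s(346,147),(.042,.032,.018)),('scene',s(302,208),(.042,-.032,.018)),('scene',s(127,180),(-.042,-.032,.018)),('scene',s(300,237),(.042,-.032,0))]
oc=least_squares(lambda v:res(v,c).ravel(),[.45,.05,.085,.2],loss='soft_l1'); print('carrier',oc.x,'in stage',L(oc.x[:3]),oc.x[3]-o.x[3]); print(res(oc.x,c))
p=tri([('top',t(246,238)),('scene',s(418,127))]); print('pin',p.x,L(p.x),p.cost,'expected',W((.012,-.017,.137)))
p=tri([('top',t(107,114)),('scene',s(697,322))]); print('ramp origin',p.x,L(p.x),p.cost)
p=tri([('top',t(90,284)),('scene',s(488,97))]); print('hinge cap',p.x,L(p.x),p.cost)
np.save('S.npy',S)
E
python3 fit.py
```

```text
stage [ 0.5838  0.1165 -0.004   0.2295]
[[-0.3151 -0.3859]
 [ 0.134  -0.5676]
 [ 1.0892 -0.084 ]
 [-0.5367  0.3266]
 [-0.2643 -0.0367]
 [ 0.0311  0.4416]
 [-0.4243 -0.3597]
 [ 0.0107  0.5605]
 [ 0.1386  0.943 ]
 [-0.4037 -0.6034]
 [ 0.1324  0.6791]
 [-1.3225 -0.46  ]
 [ 0.3112  0.2502]
 [ 0.3039 -0.1103]]
carrier [0.5191 0.0821 0.0821 0.3231] in stage [-0.0709 -0.0188  0.0862] 0.0935817158496631
[[-0.7699 -0.4003]
 [ 0.0907 -1.0905]
 [ 0.4315  0.1163]
 [-1.2077  0.198 ]
 [-1.1655  0.0432]
 [ 0.2458 -1.3507]
 [-0.1812  0.4501]
 [-1.0735 -0.3033]
 [ 0.3173  1.8157]]
pin [0.6024 0.1038 0.1355] [ 0.0152 -0.0165  0.1395] 0.15470288340424082 expected [0.5994 0.1027 0.133 ]
ramp origin [0.6969 0.1971 0.0225] [0.1285 0.0528 0.0265] 0.09036009947747299
hinge cap [0.5785 0.1955 0.1023] [0.0128 0.0782 0.1064] 0.029106094340307895
```

```bash
cat >> fit.py <<'E'
print('--- z=0 fixed')
f=lambda v:np.r_[v[:2],0,v[2]]
o=least_squares(lambda v:res(f(v),st).ravel(),[.5,.08,.2],loss='soft_l1'); print('stage',o.x,o.cost)
S=T([o.x[0],o.x[1],0],o.x[2]); Si=np.linalg.inv(S)
g=lambda v:np.r_[v[:2],.085,v[2]]
oc=least_squares(lambda v:res(g(v),c).ravel(),[.45,.05,.2],loss='soft_l1'); print('carrier',oc.x,'in stage',L(g(oc.x)[:3]),oc.x[2]-o.x[2])
for nm,LL in [('ramp o',(.1285,.0528,.0225)),('pin',(.012,-.017,.137)),('hinge',(.012,.078,.106))]: print(nm,W(LL),[proj(n,W(LL)) for n in('top','scene')])
print('seen ramp',t(107,114),s(697,322),'pin',t(246,238),s(418,127))
np.save('S.npy',S)
E
python3 fit.py | sed -n '/---/,$p'
python3 - <<'E'
import cv2
a=cv2.imread("pics/top0.png")[210:290,225:310]; cv2.imwrite("pics/top0d.png",cv2.resize(a,None,fx=7,fy=7,interpolation=cv2.INTER_CUBIC))
E
```

```text
--- z=0 fixed
stage [0.5843 0.1156 0.2283] 7.925328659960571
carrier [0.5196 0.0812 0.326 ] in stage [-0.0708 -0.0189  0.085 ] 0.09770769943184424
ramp o [0.6975 0.1961 0.0225] [array([[240.5133, 191.7165]]), array([[382.7142, 263.1498]])]
pin [0.5998 0.1017 0.137 ] [array([[280.6773, 228.503 ]]), array([[317.5143, 217.865 ]])]
hinge [0.5783 0.1943 0.106 ] [array([[235.6554, 240.5356]]), array([[334.9942, 210.3149]])]
seen ramp [240.2143 192.2143] [383.0227 262.7955] pin [279.9286 227.6429] [319.6136 218.4773]
```

View pics/top0d.png

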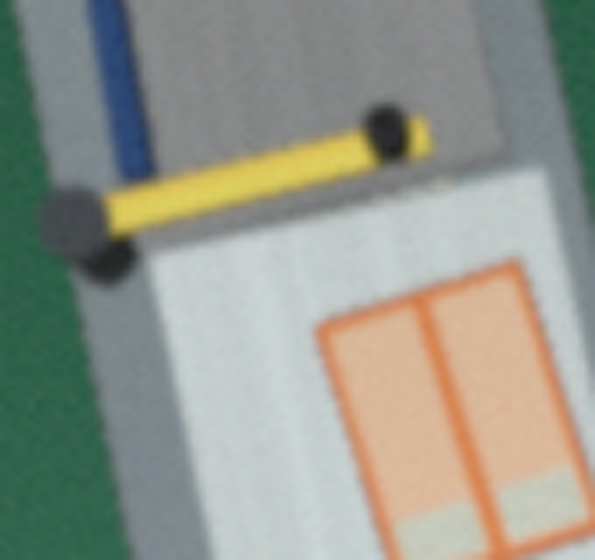

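```bash
cat >> h.py <<'E'
import os
if os.path.exists('S.npy'):
    S=np.load('S.npy'); psi=np.arctan2(S[1,0],S[0,0])
    W=lambda p:S[:3,:3]@np.array(p,float)+S[:3,3]
    Ro=np.array([.1285,.0528,.0225])      # ramp origin in stage
    a,b=np.deg2rad(22),np.deg2rad(6)
    RR=R.from_euler('y',a).as_matrix()@R.from_euler('x',-b).as_matrix()
    Wr=lambda p:W(Ro+RR@np.array(p,float))
    def Q(jaw,tilt=0,flip=False):
        """tool down, jaw axis at stage angle jaw; tilt toward ramp normal by fraction"""
        x=np.array([0,0,-1.]); z=np.array([np.cos(jaw),np.sin(jaw),0])*(-1 if flip else 1)
        M=np.c_[x,np.cross(z,x),z]
        Rt=R.from_euler('y',a*tilt).as_matrix()@R.from_euler('x',-b*tilt).as_matrix()
        return R.from_matrix(S[:3,:3]@Rt@M).as_quat()
    def gate(t,r=.095): return .012+r*np.sin(t),.078-r*np.cos(t)
E
python3 - <<'E'
from h import *
from bench import kinematics
print(RR)
for fl in (0,1):
    for t in (0,.8,1.5):
        g=gate(t); print('gate',fl,t,W((*g,.12)),[kinematics.ik(W((*g,z)),Q(t,0,fl)) for z in(.112,.2)])
    for nm,p in [('side',(-.07,-.08,.09)),('back',(-.14,-.02,.09))]:
        print(nm,fl,kinematics.ik(W(p),Q(np.pi/2,0,fl)))
    for ti in (0,.5,1):
        print('ramp',fl,ti,[kinematics.ik(Wr(p),Q(np.pi/2,ti,fl)) for p in[(-.042,-.1,.008),(-.1,-.032,.01),(-.042,-.1,.08)]])
E
```

```text
[[ 0.9272 -0.0392  0.3726]
 [ 0.      0.9945  0.1045]
 [-0.3746 -0.0969  0.9221]]
gate 0 0 [0.5998 0.1017 0.12  ] [array([-0.0243,  0.6029,  1.3816, -0.    ,  1.1571, -0.2526]), array([-0.0243,  0.5208,  1.2751, -0.    ,  1.3458, -0.2526])]
gate 0 0.8 [0.6597 0.1452 0.12  ] [array([ 0.0437,  0.7459,  1.1294, -0.    ,  1.2663, -0.9846]), array([ 0.0437,  0.6791,  1.0148, -0.    ,  1.4477, -0.9846])]
gate 0 1.5 [0.6721 0.2092 0.12  ] [array([ 0.1357,  0.8125,  1.0075, -0.    ,  1.3216, -1.5926]), array([ 0.1357,  0.7536,  0.8855, -0.    ,  1.5025, -1.5926])]
side 0 [-0.1785  0.4872  1.6424 -0.      1.0119 -1.9776]
back 0 [-0.1159  0.3419  1.8717 -0.      0.928  -1.915 ]
ramp 0 0 [array([-0.0342,  0.8476,  1.0961, -0.    ,  1.1978, -1.8333]), array([ 0.0481,  0.7048,  1.3161, -0.    ,  1.1207, -1.751 ]), array([-0.0142,  0.8472,  0.9177, -0.    ,  1.3768, -1.8133])]
ramp 0 0.5 [array([ 0.0007,  0.9658,  0.8796, -0.0946,  1.4721, -1.7858]), array([ 0.0806,  0.8125,  1.1296, -0.0813,  1.3824, -1.7009]), array([ 0.0183,  0.9884,  0.6627, -0.0915,  1.6672, -1.7865])]
ramp 0 1 [array([ 0.030
[... 555 characters left out ...]
785  0.4872  1.6424 -0.      1.0119  1.164 ]
back 1 [-0.1159  0.3419  1.8717 -0.      0.928   1.2266]
ramp 1 0 [array([-0.0342,  0.8476,  1.0961, -0.    ,  1.1978,  1.3083]), array([ 0.0481,  0.7048,  1.3161, -0.    ,  1.1207,  1.3906]), array([-0.0142,  0.8472,  0.9177, -0.    ,  1.3768,  1.3283])]
ramp 1 0.5 [array([ 0.0007,  0.9658,  0.8796, -0.0946,  1.4721,  1.3558]), array([ 0.0806,  0.8125,  1.1296, -0.0813,  1.3824,  1.4407]), array([ 0.0183,  0.9884,  0.6627, -0.0915,  1.6672,  1.3551])]
ramp 1 1 [array([ 0.0309,  1.1129,  0.6251, -0.1797,  1.7585,  1.3511]), array([ 0.1084,  0.9371,  0.9304, -0.1493,  1.6431,  1.4476]), array([ 0.0466,  1.1848,  0.3118, -0.1881,  1.9987,  1.3211])]
```

```bash
python3 - <<'E'
from h import *
from bench import env,monitor,eyes
g=gate(0.02)
env.reach(W((*g,.22)),Q(0.02))
env.movel(W((*g,.110)),guard=15)
env.close_gripper(20)
s=monitor.sense(); print(s['clock'],s['position'],s['finger_gap'],s['contact_force'])
for n in ("scene","top"): cv2.imwrite(f"pics/{n}1.png",eyes.grab_frame(n)["frame"][:,:,::-1])
a=cv2.imread("pics/scene1.png")[130:310,215:415]; cv2.imwrite("pics/scene1c.png",cv2.resize(a,None,fx=3.3,fy=3.3))
E
```

```text
3.625 [0.6017 0.1022 0.1102] 0.15653950447723616 [-0.1607 -0.2421  1.2588]
```

View pics/scene1c.png

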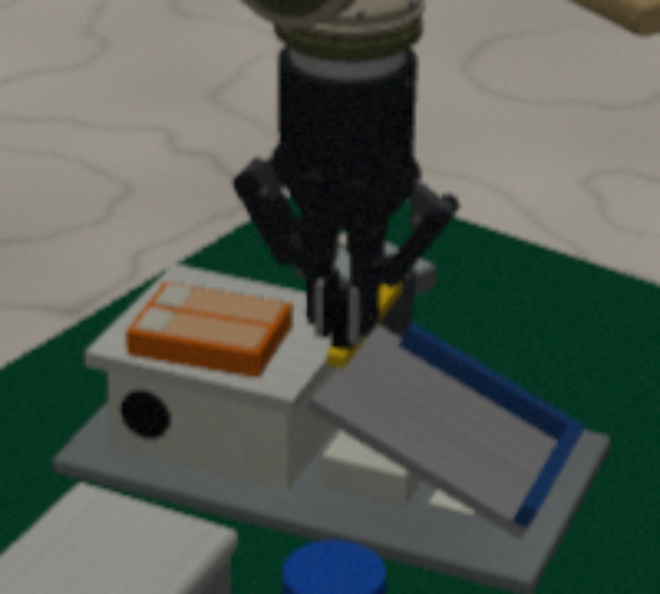

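The fingers hold the pin at about (345,310) in the crop. A gap of 0.157 is about 13 mm, which fits the 14 mm pin. Next I'll swing the gate open.

```bash
python3 - <<'E'
from h import *
from bench import env,monitor,eyes
for t in np.arange(.2,1.56,.165):
    t=min(t,1.52)
    hit=env.movel(W((*gate(t),.110)),velocity=.1,frame=Q(t),guard=25)
    s=monitor.sense(); print(round(t,2),hit,s['contact_force'],round(s['clock'],2))
    if hit: break
print(s['position'],s['finger_gap'])
env.release()
env.movel(s['position']+[0,0,.09])
for n in ("scene","top"): cv2.imwrite(f"pics/{n}2.png",eyes.grab_frame(n)["frame"][:,:,::-1])
a=cv2.imread("pics/scene2.png")[130:310,215:415]; cv2.imwrite("pics/scene2c.png",cv2.resize(a,None,fx=3.3,fy=3.3))
print(monitor.sense()['clock'])
E
```

```text
0.2 False [ 0.5067 -0.3068  1.5805] 4.06
0.36 False [ 1.0823 -0.7727  3.3306] 4.38
0.53 False [ 2.7001 -0.761   1.2596] 4.69
0.7 False [ 4.2276 -2.621   3.2169] 5.01
0.86 False [ 6.4927 -1.8276  2.4377] 5.33
1.02 False [ 7.1457 -1.9208  0.629 ] 5.64
1.19 False [ 8.7921 -0.5761  0.8003] 5.96
1.35 False [ 9.9355  0.827  -0.5567] 6.28
1.52 False [10.5056  1.3701 -0.0381] 6.59
[0.6727 0.2111 0.1103] 0.15385740568920428
8.1333
```

View pics/scene2c.png

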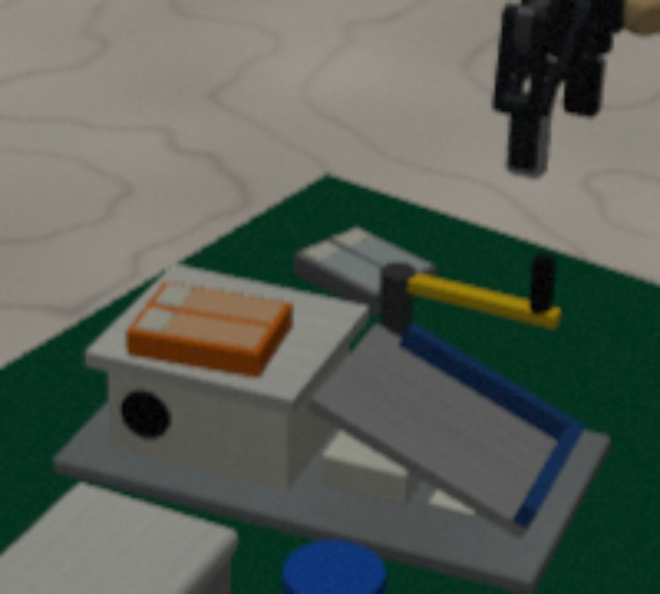

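Gate is open (pin at (543,280), beam over the +y side). Next I'll shift the carrier sideways on the dock towards the plate's middle.

```bash
python3 - <<'E'
from h import *
from bench import env,monitor,eyes
env.close_gripper(20)
q=Q(np.pi/2)
env.reach(W((-.080,-.095,.16)),q)
env.movel(W((-.080,-.095,.091)),guard=12)
print(env.movel(W((-.080,-.041,.091)),velocity=.045,guard=12), monitor.sense()['contact_force'])
env.movel(W((-.080,-.052,.091)),velocity=.1)
env.movel(W((-.080,-.070,.16)),velocity=.25)
for n in ("scene","top"): cv2.imwrite(f"pics/{n}3.png",eyes.grab_frame(n)["frame"][:,:,::-1])
a=cv2.imread("pics/top3.png")[160:330,210:335]; cv2.imwrite("pics/top3c.png",cv2.resize(a,None,fx=3.5,fy=3.5,interpolation=cv2.INTER_CUBIC))
print(monitor.sense()['clock'])
E
```

```text
False [ 0.3303 -0.0179  0.9801]
12.65
```

View pics/top3c.png

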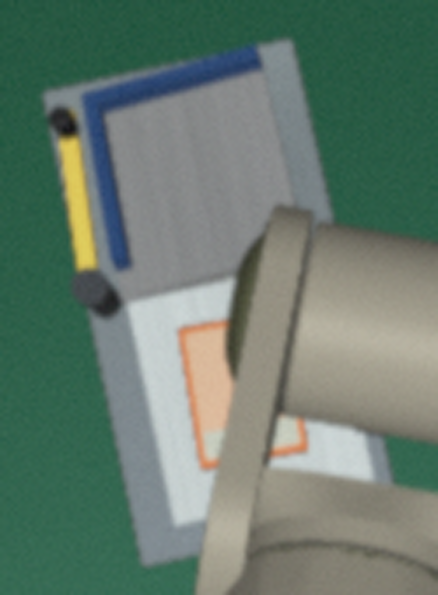

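```bash
python3 - <<'E'
from h import *
t=lambda *p:unz(p,3.5,210,160)
c=[(t(180,328),(.042,.032,.018)),(t(203,469),(-.042,.032,.018)),(t(306,452),(-.042,-.032,.018))]
def f(v):
    M=T([v[0],v[1],.085],v[2]); return np.concatenate([proj('top',M[:3,:3]@np.array(L)+M[:3,3])[0]-p for p,L in c])
o=least_squares(f,[.5,.1,.2]); print((np.linalg.inv(S)@np.r_[o.x[:2],.085,1])[:3],o.x[2]-psi,o.fun)
E
```

```text
[-0.0679  0.004   0.085 ] -0.06278457337460952 [-0.2216 -0.2927 -0.7862  0.2063  1.0116  0.0732]
```

```bash
python3 - <<'E'
from h import *
from bench import env,monitor,eyes
q=Q(np.pi/2)
env.reach(W((-.145,.004,.16)),q)
env.movel(W((-.145,.004,.091)),guard=12)
print(env.movel(W((-.06,.004,.091)),velocity=.06,guard=10), monitor.sense()['contact_force'])
print(env.movel(W((-.038,.004,.091)),velocity=.04,guard=10), monitor.sense()['contact_force'])
env.hold(.3)
for n in ("scene","top"): cv2.imwrite(f"pics/{n}4.png",eyes.grab_frame(n)["frame"][:,:,::-1])
a=cv2.imread("pics/scene4.png")[130:310,215:415]; cv2.imwrite("pics/scene4c.png",cv2.resize(a,None,fx=3.3,fy=3.3))
print(monitor.sense()['clock'])
E
```

```text
False [-0.5447  0.2952 -1.1913]
False [-0.2773 -0.0287  0.1432]
16.4
```

View pics/scene4c.png

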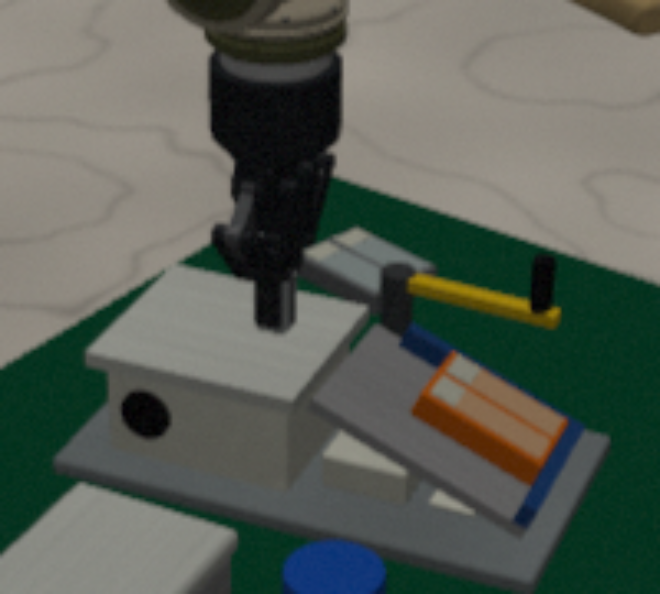

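```bash
python3 - <<'E'
from h import *
def onz(n,p,z):
    return least_squares(lambda v:proj(n,[v[0],v[1],z])[0]-p,[.5,0]).x
Si=np.linalg.inv(S)
for nm,p,z in [('jar',(357,183),.085),('tin c',(377,244),.052),('tinL far',(340,225),.052),('tin far R',(405,216),.052)]:
    w=onz('top',p,z); print(nm,w,(Si@np.r_[w,z,1])[:3])
for p in [(-.042,-.105,.007),(-.042,-.105,.07),(-.095,-.042,.007)]: print(p,Wr(p),(Si@np.r_[Wr(p),1])[:3])
a=cv2.imread("pics/scene4.png")[220:300,300:410]; cv2.imwrite("pics/scene4d.png",cv2.resize(a,None,fx=7,fy=7,interpolation=cv2.INTER_CUBIC))
E
```

```text
jar [ 0.7068 -0.057 ] [ 0.0803 -0.1958  0.085 ]
tin c [ 0.5804 -0.1033] [-0.0533 -0.2123  0.052 ]
tinL far [ 0.6209 -0.0233] [ 0.0043 -0.1435  0.052 ]
tin far R [ 0.6424 -0.165 ] [-0.0069 -0.2865  0.052 ]
(-0.042, -0.105, 0.007) [0.6896 0.0878 0.0549] [ 0.0963 -0.0509  0.0549]
(-0.042, -0.105, 0.07) [0.7109 0.0995 0.113 ] [ 0.1197 -0.0443  0.113 ]
(-0.095, -0.042, 0.007) [0.6251 0.1372 0.0686] [0.0447 0.0118 0.0686]
```

View pics/scene4d.png

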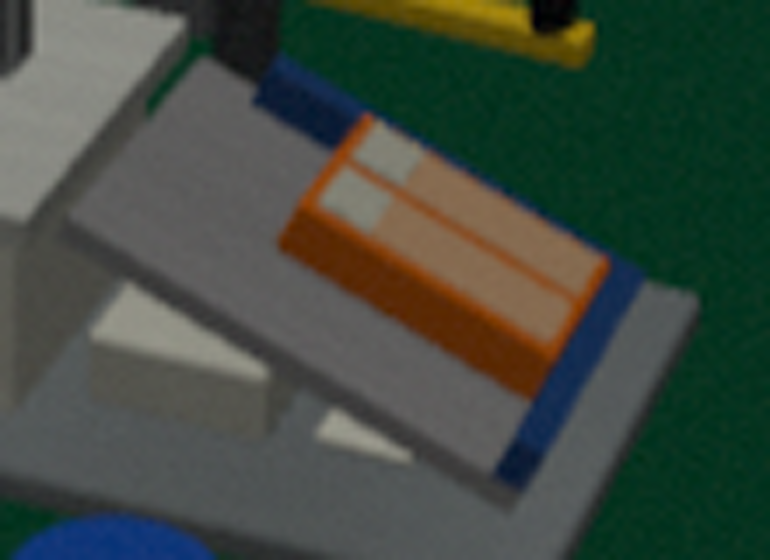

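View pics/top4.png

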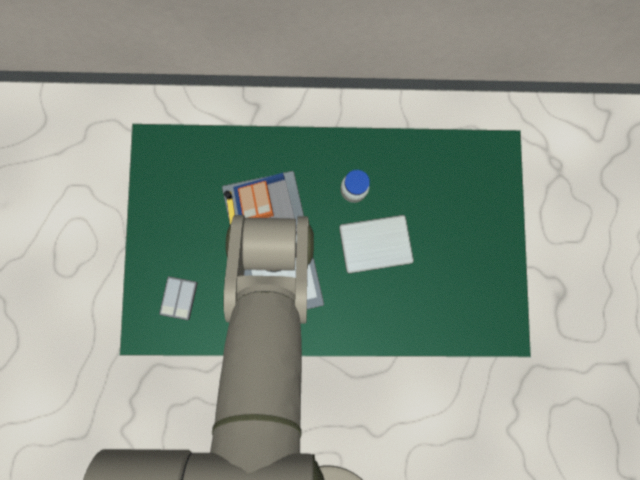

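The carrier has slid down to the corner, but it may still be slightly off the side fence. I'll nudge it sideways with the tool normal to the plate and a low force guard.

```bash
cat >> h.py <<'E'
Si=np.linalg.inv(S)
def toramp(w): return RR.T@((Si@np.r_[w,1])[:3]-Ro)
E
python3 - <<'E'
from h import *
from bench import env,monitor,eyes
q=Q(np.pi/2,1)
p=monitor.sense()['position']; env.movel(p+[0,0,.08],velocity=.25)
env.reach(Wr((-.042,-.105,.08)),q)
print(env.movel(Wr((-.042,-.105,.007)),velocity=.1,guard=8))
print(env.movel(Wr((-.042,-.086,.007)),velocity=.06,guard=6))
print(env.movel(Wr((-.042,-.070,.007)),velocity=.015,guard=5))
s=monitor.sense(); print(toramp(s['position']),s['contact_force'],s['clock'])
env.movel(Wr(toramp(s['position'])+[0,-.02,0]),velocity=.05)
for n in ("scene","top"): cv2.imwrite(f"pics/{n}5.png",eyes.grab_frame(n)["frame"][:,:,::-1])
a=cv2.imread("pics/scene5.png")[220:300,300:410]; cv2.imwrite("pics/scene5d.png",cv2.resize(a,None,fx=7,fy=7,interpolation=cv2.INTER_CUBIC))
a=cv2.imread("pics/top5.png")[160:330,210:335]; cv2.imwrite("pics/top5c.png",cv2.resize(a,None,fx=3.5,fy=3.5,interpolation=cv2.INTER_CUBIC))
print(monitor.sense()['clock'])
E
```

```text
False
False
True
[-0.0418 -0.0754  0.0068] [ 1.2555 -2.0085  2.6991] 20.1
20.7583
```

View pics/scene5d.png

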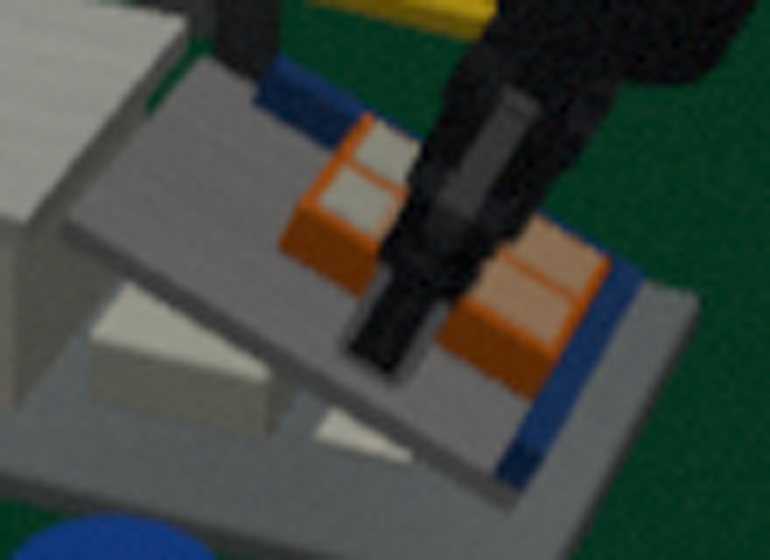

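View pics/top5c.png

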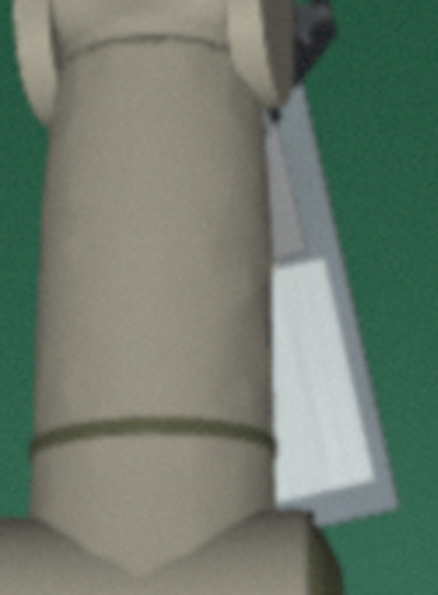

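```bash
python3 - <<'E'
from h import *
from bench import env,monitor,eyes
env.movel(Wr((-.042,-.080,.007)),velocity=.08)
print(env.movel(Wr((-.042,-.068,.007)),velocity=.012,guard=9))
s=monitor.sense(); print(toramp(s['position']),RR.T@S[:3,:3].T@s['contact_force'],s['clock'])
env.hold(.15); s=monitor.sense(); print(RR.T@S[:3,:3].T@s['contact_force'])
env.movel(Wr(toramp(s['position'])+[0,-.02,0]),velocity=.08)
cv2.imwrite("pics/scene6.png",eyes.grab_frame("scene")["frame"][:,:,::-1])
# uphill nudge
env.movel(Wr((-.042,-.1,.06)),velocity=.2)
env.movel(Wr((-.12,-.042,.06)),velocity=.2)
print(env.movel(Wr((-.12,-.042,.008)),velocity=.1,guard=8))
print(env.movel(Wr((-.102,-.042,.008)),velocity=.06,guard=6))
print(env.movel(Wr((-.085,-.042,.008)),velocity=.012,guard=7))
s=monitor.sense(); print(toramp(s['position']),RR.T@S[:3,:3].T@s['contact_force'],s['clock'])
env.movel(Wr(toramp(s['position'])+[-.015,0,0]),velocity=.08)
env.movel(Wr(toramp(s['position'])+[-.015,0,.09]),velocity=.2)
cv2.imwrite("pics/scene7.png",eyes.grab_frame("scene")["frame"][:,:,::-1])
for i in (6,7):
    a=cv2.imread(f"pics/scene{i}.png")[220:300,300:410]; cv2.imwrite(f"pics/scene{i}d.png",cv2.resize(a,None,fx=7,fy=7,interpolation=cv2.INTER_CUBIC))
print(monitor.sense()['clock'])
E
```

```text
True
[-0.042  -0.0755  0.0068] [ 0.6225 -2.2369  1.7833] 21.7083
[-0.5139 -3.6071  3.2835]
False
False
True
[-0.094  -0.0419  0.0074] [-1.8607 -0.3876  1.1815] 25.3167
26.3
```

View pics/scene7d.png

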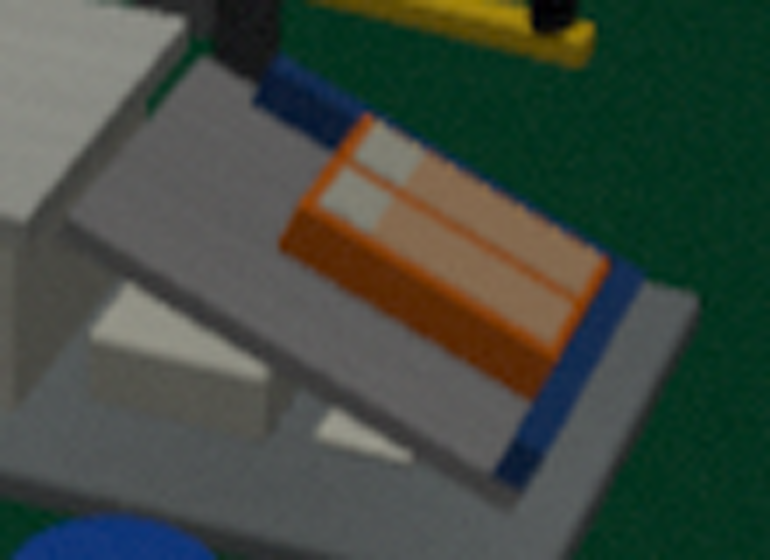

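```bash
python3 - <<'E'
from h import *
from bench import env,monitor,eyes
env.reach(W((-.02,.2,.25)),Q(1.5))
j=monitor.sense()['joints'].copy(); j[0]+=.35; env.set_joints(j)
for n in ("scene","top"): cv2.imwrite(f"pics/{n}8.png",eyes.grab_frame(n)["frame"][:,:,::-1])
a=cv2.imread("pics/top8.png")[165:250,220:310]; cv2.imwrite("pics/top8c.png",cv2.resize(a,None,fx=7,fy=7,interpolation=cv2.INTER_CUBIC))
a=cv2.imread("pics/scene8.png")[220:300,300:410]; cv2.imwrite(f"pics/scene8d.png",cv2.resize(a,None,fx=7,fy=7,interpolation=cv2.INTER_CUBIC))
print(monitor.sense()['clock'])
E
```

```text
28.1333
```

View pics/top8c.png

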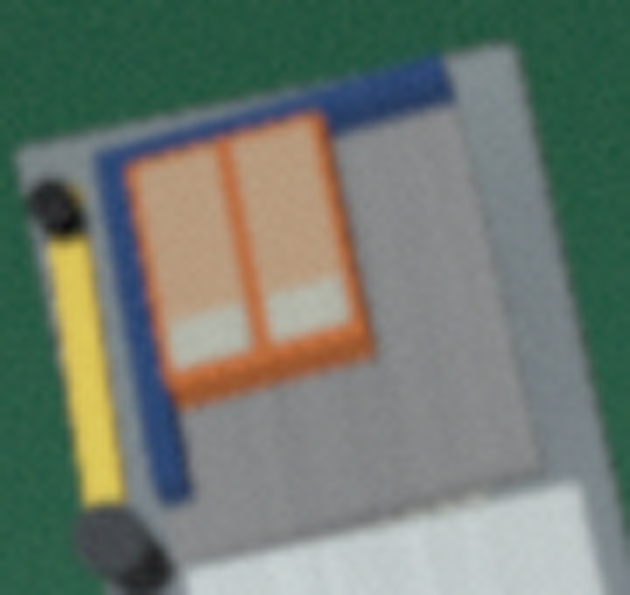

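View pics/scene8d.png

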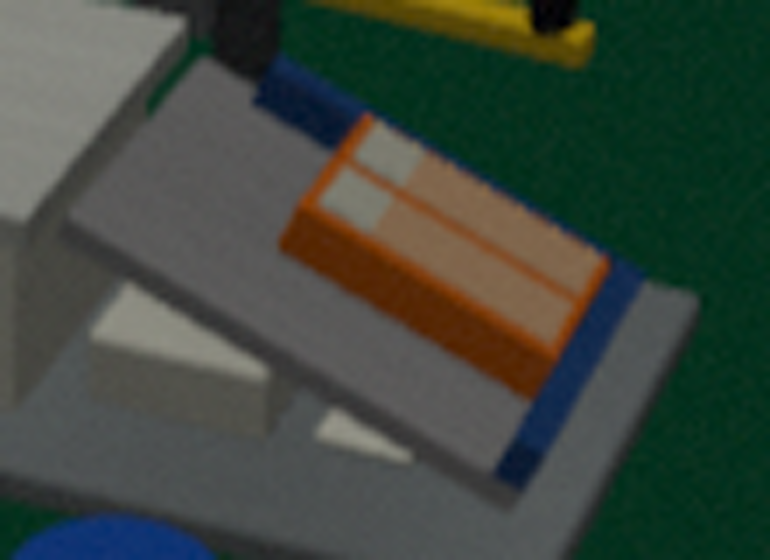

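```bash
cat > fit2.py <<'E'
from h import *
t=lambda *p:unz(p,7,220,165); s=lambda *p:unz(p,7,300,220)
F=[('top',t(97,153),(.01,.01,.014)),('top',t(440,57),(.01,-.105,.014)),('top',t(455,102),(0,-.105,0)),('top',t(160,503),(-.115,.01,.014)),('top',t(545,470),(-.135,-.105,0)),
('scene',s(643,270),(.01,.01,.014)),('scene',s(282,57),(-.115,.01,.014)),('scene',s(254,103),(-.115,0,0)),('scene',s(68,216),(-.135,-.105,0)),('scene',s(205,57),(-.135,0,0))]
C=[('top',t(128,163),(1,1,1)),('top',t(322,111),(1,-1,1)),('top',t(367,325),(-1,-1,1)),('top',t(374,356),(-1,-1,0)),('top',t(170,374),(-1,1,1)),('top',t(184,406),(-1,1,0)),
('scene',s(371,113),(-1,1,1)),('scene',s(609,262),(1,1,1)),('scene',s(302,206),(-1,-1,1)),('scene',s(551,357),(1,-1,1)),('scene',s(280,247),(-1,-1,0)),('scene',s(531,400),(1,-1,0))]
def world(L,d): return W(Ro+d+RR@np.array(L))
fr=lambda v:np.array([proj(n,world(L,v[:3]))[0]+b[n](v)-p for n,p,L in F]).ravel()
b={'top':lambda v:v[3:5],'scene':lambda v:np.zeros(2)}
def cr(v):
    c,sn=np.cos(v[7]),np.sin(v[7]); out=[]
    for n,p,k in C:
        x,y=.042*k[0],.032*k[1]
        L=(v[5]+c*x-sn*y,v[6]+sn*x+c*y,.018*k[2]); out.append(proj(n,world(L,v[:3]))[0]+b[n](v)-p)
    return np.array(out).ravel()
o=least_squares(lambda v:np.r_[fr(v),cr(v)],[0,0,0,0,0,-.042,-.032,0],loss='soft_l1',f_scale=.5)
J=o.jac; cov=np.linalg.pinv(J.T@J)*.3**2
print('ramp offset',o.x[:3],'px bias',o.x[3:5],'carrier',o.x[5:],'sd',np.sqrt(np.diag(cov))[5:]); print(fr(o.x).reshape(-1,2)); print(cr(o.x).reshape(-1,2))
E
python3 fit2.py
```

```text
ramp offset [-0.0071  0.0269 -0.0173] px bias [ 9.9968 -6.6636] carrier [-0.0406 -0.0325  0.0014] sd [0.0004 0.0005 0.0054]
[[ 0.0035  0.0451]
 [ 0.511   0.078 ]
 [ 0.5528  0.6204]
 [-1.1384 -2.1379]
 [-0.9389 -0.6496]
 [-0.3182  0.0927]
 [ 0.0686 -0.3278]
 [-0.1976  0.0257]
 [ 0.646  -0.4266]
 [-1.294   1.7024]]
[[ 0.0843 -0.4179]
 [ 0.0686 -0.6738]
 [ 0.0302  0.3685]
 [ 1.0245 -0.0517]
 [-0.4829  1.2695]
 [-0.1191  0.598 ]
 [-0.1614  0.1401]
 [ 0.6092 -0.2143]
 [ 0.2608 -0.4905]
 [ 0.9488 -0.1062]
 [-0.3646  0.3713]
 [-0.2665  0.3481]]
```

Fitted carrier pose is (-40.6, -32.5) mm with 0.001 rad skew, and both nudges hit firm contact, so it's seated. Now I'll close the gate.

```bash
python3 - <<'E'
from h import *
from bench import env,monitor,eyes
env.release()
p0=np.array([.6727,.2111])
t0=1.52; g=W((*gate(t0),.110))[:2]; print(p0-g)
env.reach(np.r_[p0,.2],Q(t0))
print(env.movel(np.r_[p0,.110],guard=15))
env.close_gripper(20)
s=monitor.sense(); print(s['finger_gap'],s['contact_force'],s['clock'])
# hinge offset: radial error at open ~ +2 mm stage x
off=np.array([.002,0])
for t in list(np.arange(1.36,.1,-.165))+[.03]:
    gx,gy=gate(t)
    hit=env.movel(W((gx+.002,gy,.110)),velocity=.1,frame=Q(t),guard=15)
    s=monitor.sense(); print(round(t,2),hit,S[:3,:3].T@s['contact_force'],round(s['clock'],2))
    if hit: break
print(s['position'],s['finger_gap'])
E
```

```text
[0.0009 0.    ]
False
0.15253066908772153 [ 0.0985 -0.1833  0.8086] 31.7583
1.36 False [-8.0168 -0.0218  4.5203] 32.07
1.2 False [-7.4144  1.8419  3.6766] 32.38
1.03 False [-8.0682  2.5129  3.2848] 32.7
0.86 False [-7.0235  2.4987  3.4449] 33.02
0.7 False [-5.5113  2.4365  3.5456] 33.33
0.53 False [-2.9186  3.5383  2.0071] 33.65
0.37 False [-1.864   3.8599  1.9069] 33.97
0.2 False [-2.1606  3.5458  2.2649] 34.28
0.03 False [-0.773   3.0441  1.2826] 34.61
[0.6049 0.103  0.1101] 0.15507326606246888
```

```bash
python3 - <<'E'
from h import *
from bench import env,monitor,eyes
g=gate(0)
print(env.movel(W((g[0]-.003,g[1],.110)),velocity=.02,frame=Q(0),guard=8))
s=monitor.sense(); print((Si@np.r_[s['position'],1])[:3],S[:3,:3].T@s['contact_force'],s['clock'])
env.release()
env.movel(s['position']+[0,0,.10],velocity=.2)
j=monitor.sense()['joints'].copy(); j[0]+=.6; env.set_joints(j)
for n in ("scene","top"): cv2.imwrite(f"pics/{n}9.png",eyes.grab_frame(n)["frame"][:,:,::-1])
a=cv2.imread("pics/top9.png")[165:250,220:310]; cv2.imwrite("pics/top9c.png",cv2.resize(a,None,fx=7,fy=7,interpolation=cv2.INTER_CUBIC))
a=cv2.imread("pics/scene9.png")[190:300,290:410]; cv2.imwrite(f"pics/scene9d.png",cv2.resize(a,None,fx=5.4,fy=5.4,interpolation=cv2.INTER_CUBIC))
d=np.abs(cv2.imread("pics/scene9.png").astype(int)-cv2.imread("pics/scene8.png"))[250:285,335:395]; print('diff',d.mean(),d.max())
print(monitor.sense()['clock'])
E
```

```text
True
[ 0.0125 -0.0171  0.1101] [3.0071 1.1102 0.6837] 34.9583
diff 1.7442857142857142 13
37.75
```

View pics/top9c.png

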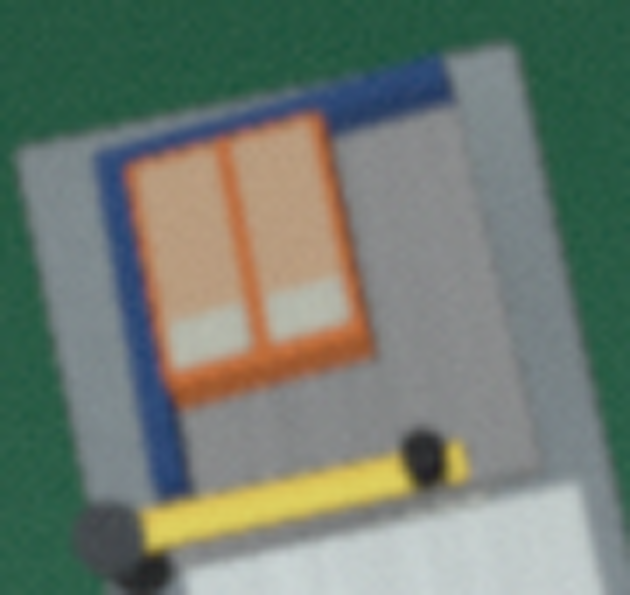

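View pics/scene9d.png

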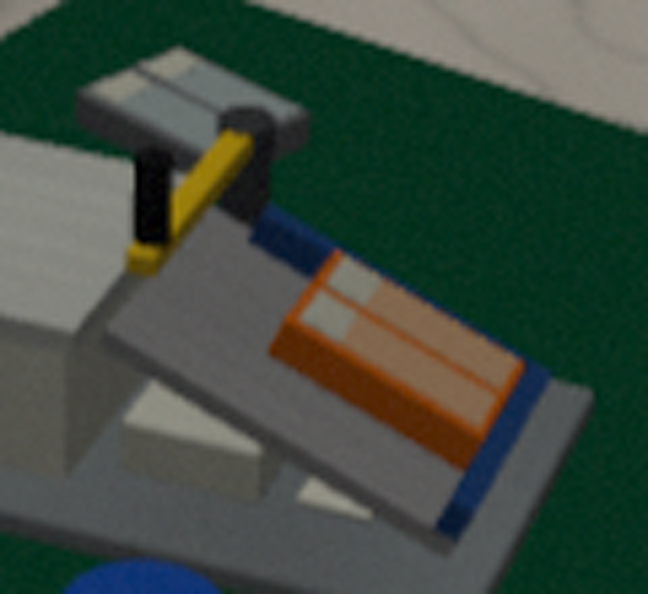

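View pics/top9.png

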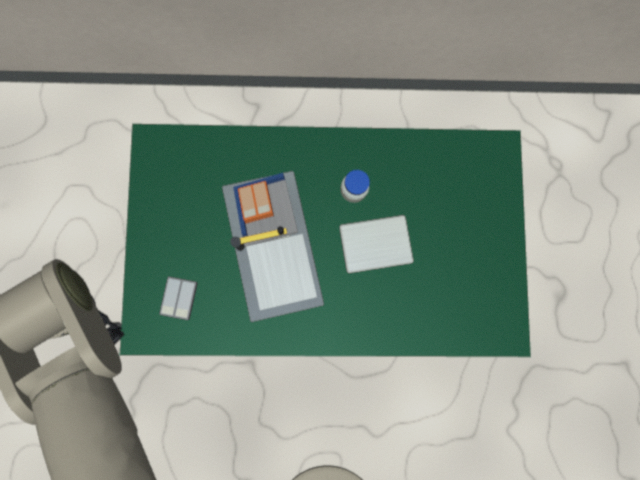

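```bash
python3 -c "
from bench import job,monitor
print(monitor.sense()['clock'],monitor.sense()['contact_force']); print(job.hand_in())"
```

```text
37.75 [ 0.48364627 -0.10637657 -1.50145562]
the job is handed in; nothing more can be done
None
```

The carrier is seated in the corner of the tilted plate, the gate is closed behind it, and I handed the job in at about 38 s. The hand-in returns no verdict, so this rests on my own checks.

**What I did:** I swung the gate open by its pin and slid the carrier sideways on the dock to line it up. I then pushed it over the crest without lifting it and nudged it gently against both fences. Last, I swung the gate shut by its pin, let go and drew the arm well clear.

**Last checks:**
- **Carrier position:** a fit to both camera views put it at (-40.6, -32.5) mm on the ramp with about 0.001 rad of skew, inside the 2 mm limits. Closing the gate did not visibly move it.
- **Fence contact:** two side nudges, with guards of 5 N and 9 N, stopped at the same spot to within 0.1 mm. The downhill nudge also met firm contact.
- **Gate:** it met its closed stop, and the pin is back at its starting place in the images.
- **Bystanders:** the spare carrier, tin and jar look unmoved.

**What did not agree exactly:**
- The fitted x of -40.6 mm is about 1.4 mm past the seated value, which the fence makes physically impossible. I put that down to image noise.
- The fit could not separate the ramp's position from a shift in the top camera, so only the carrier's position relative to the ramp is meaningful.
- The side contact came about 3 mm further in than I predicted, from uncertainty in finger width and ramp position.

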